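# Point out the proud bolt and the spanner for it

### The job

Show the fitter what is left to do on the bearing housing, without touching anything: point at the one bolt whose head stands proud of the others for about two seconds, then point at the closed ring end of the longest of the three spanners. To point, turn the gripper straight down and hold the fingertips still, two or three centimetres directly above the spot; do not bring them down over any other bolt or spanner ring. Finish while still pointing at the spanner's ring.

Things in the scene. Friction and masses are not known exactly. Their poses are not given: they have to be found in the camera images.
- housing: grey cast bearing housing bolted down on the bench: a 150 mm square flange 16 mm thick with a round hub in the middle (92 mm wide at its foot, rising to 38 mm above the bench), one bolt near each corner, 52 mm from the centre along both edges, each on a flat steel washer. Origin: centre of its underside on the bench; x and y along the edges, z up. Fixed; place and yaw vary.
- proud_bolt_top (a point): centre of the top face of the head of the one bolt that is not screwed home: dark steel hexagon head, 17 mm across flats and 8 mm high, standing 24 to 30 mm clear of its washer on its bare threaded shank; the top is 50 to 56 mm above the bench. It may be at any of the four corners. Fixed; z is up.
- home_bolt_1_top (a point): centre of the top face of the head of a bolt that is screwed home on its washer (same hexagon head; top 26 mm above the bench). Not to be pointed at. z is up.
- home_bolt_2_top (a point): centre of the top face of the head of a bolt that is screwed home on its washer (same hexagon head; top 26 mm above the bench). Not to be pointed at. z is up.
- home_bolt_3_top (a point): centre of the top face of the head of a bolt that is screwed home on its washer (same hexagon head; top 26 mm above the bench). Not to be pointed at. z is up.
- spanner_17: the longest of the three combination spanners, 200 x 32 x 9 mm, lying flat on a thin black rubber mat (230 x 270 x 3 mm) beside a pencil and other spanners, all roughly along the robot's x, 60 mm apart in any order. Origin: centre of its underside; its y axis runs along the shank to the ring end, z up. Loose, not to be touched.
- spanner_17_ring (a point): centre of the closed ring of the longest spanner, level with its upper face, 11 mm above the bench; the ring is 26 mm wide. It is the end nearer the robot; the open jaw is at the other end. z is up.
- spanner_13: a shorter combination spanner, 165 mm long and 8 mm thick, lying flat on the mat, ring end towards the robot. Origin: centre of its underside, y along the shank to the ring, z up. Loose, not to be touched.
- spanner_13_ring (a point): centre of the closed ring (21 mm wide) of that shorter spanner, level with its upper face, 11 mm above the bench. Not to be pointed at.
- spanner_10: a shorter combination spanner, 135 mm long and 8 mm thick, lying flat on the mat, ring end towards the robot. Origin: centre of its underside, y along the shank to the ring, z up. Loose, not to be touched.
- spanner_10_ring (a point): centre of the closed ring (17 mm wide) of that shorter spanner, level with its upper face, 11 mm above the bench. Not to be pointed at.
- pencil: pencil, 172 mm long and 8 mm thick, lying on the mat in the row with the spanners; a bystander. Origin: centre of its underside.
- insulating_tape: roll of black tape lying flat, 57 mm across and 19 mm high, behind the gap between housing and mat; a bystander. Origin: centre of its underside.

How it is judged:
By the outcome, as a careful person would: the job done as asked, in the order asked, and still so for the second after the job is handed in, with the robot touching nothing.
It also fails if it takes over 40 s, if anything falls off the work surface, if the arm or the gripper's body presses on something with over 40 N, if the wrist force passes 120 N, or if a joint passes its speed limit or range.

### The arm

A 6-joint arm with a two-finger parallel gripper is mounted at the origin on a cart in front of the work surface, level with it; the furniture and walls round the work are solid. World frame = base frame: x ahead of the robot, y to its left, z up, the work surface at z = 0. Lengths are in mm, angles in rad, forces in N, time in s.
With the tool pointing down it reaches from about 275 to 725 mm from the base axis. Payload 15.9 kg.
Tool frame: the origin (TCP) lies midway between the tips of the shut fingers; the grasp point (between the pads) lies 19 mm behind it; z points along the fingers, y is the line along which they close (so a half turn about z gives the same grasp; the last joint's range is limited). The gripper opens to 85 mm and grips with 20 to 120 N. Pads are 22 mm wide; open, the fingers measure 114 mm over their backs; the gripper's body (76 mm by 85 mm) begins 54 mm behind the grasp point. The pads swing forward as they close: fully open they stand 13 mm farther back than shut.
Start: joints at [-1.234, 0.213, -0.034, 1.323, 0, 1.571], TCP at [165.228, -471.895, 206.606] pointing down, gripper open.
Joint ranges: [-2.98, 2.98], [-0.74, 1.72], [-1.14, 1.35], [-2.1, 2.04], [-1.57, 1.44], [-3.14, 3.14]. Speed limits (rad/s): [1.89, 1.89, 2.39, 2.57, 3.14, 3.14].

### API

Orientations are given as a unit quaternion [x, y, z, w].
In Python, from plant import env, vision, boxes_of, cut_out, spot_point gives the robot as it stands.
- The arm moves only by the tool arm_command, never from a script. Its argument "deltas" is a list of rows, each a list of 4 numbers: the shift along the tool's x, y, z normalised to -1 to 1, where 1 is 100 mm, then the turn about the tool's z normalised to -1 to 1, where 1 is 1.5 rad. In form: [[x, y, z, roll], ...]. A call has 1 to 5 rows; each row is the pose to reach, as a shift and turn from the pose commanded when the call began, along the tool's axes at that moment; what a row does not reach only later rows make up. A row lasts 1/10 s, in which the tool goes at most 50 mm and 8.59 degrees, less where a joint would pass 70% of its speed; a pose out of reach is approached as far as the arm can. A call with a number of a shift or a turn outside -1 to 1 is refused whole. A call with a gripper value outside its range is refused whole. "grip" is the closure, from 0 (fully open) to 1 (shut), set as the call begins (left out, the last holds). The fingers move at their own pace and stop on an object; "squeeze" is the grip in N (left out, the last holds). Time passes only in rows, so rows that repeat a pose let the fingers close. It gives the time, the measured TCP pose, the force, the opening and the grip force at its end, in the units of the state.
- env.get_state(): the state, without advancing time (a new reading comes with each control period).
- vision.get_image(name): name is "side" or "top" or "wrist"; returns the picture (400x640x3 uint8, red, green, blue); there is no depth.
- vision.camera_model(name): a dict with "fov_y" (degrees; the focal length in pixels is half the picture's height over the tangent of half this angle, whatever the lens; pixels are square), "cx", "cy" (the principal point, pixels), "camera_from_world" (4x4, takes a point from world to camera coordinates). Camera axes: x right, y up, looking along -z (the intrinsics and any distortion apply to the point x, -y, -z); pixel columns grow to the right and rows downward; lengths in mm; the calibration is good to about 2 mm. A picture is of the moment at which its call begins: read the wrist's pose just before it. camera_model takes no time and is no camera call; for the wrist camera it gives the pose at the moment of the call.
- env.hand_in(): hands the job in; it is judged then, once.
Trained networks look in the newest picture that a camera, given by its name, has taken for a name from the list of things; names that differ only in an ending like _2 or _b are one class to them, and where a whole thing is asked for, a point or a joint stands for the part that bears it (a point fixed in the world has none). Each returns a list of dicts, best first, with "conf" (0 to 1); they miss things now and then, are a little off and sometimes report something else, mostly with a low value. They report only what shows in the picture. A call takes as long as a camera call.
- boxes_of(label, camera): "bbox" ([left, top, right, bottom] in pixels, round what is visible of it).
- cut_out(label, camera): "pixels" (400x640 bool, what is visible of it) and "bbox" ([left, top, right, bottom] in pixels, round what is visible of it).
- spot_point(label, camera): "pixel" ([column, row] in pixels: a listed point, or the origin of a listed thing).
The state is a dict: "clock": time; "joint_pos": joint angles; "qd": joint speeds; "joint_efforts": joint torques, N m; "eef_pos": TCP position; "tool_rot": TCP orientation; "contact_force": force on the tool from outside, world axes, zero at the start; "moment": the same for the moment, N m; "width": finger opening in mm; "grasp_force": force on a finger pad.
Only numpy, scipy, OpenCV 4.12 (cv2) and the standard library are available. Lean on these libraries where they do the work, as an engineer would, in place of code of your own. Each camera call takes 0.05 s, during which the arm holds its last target. There are 200 camera calls.

## Working session

There is one attempt and no reset: what is moved stays moved. The work goes in short steps, Python scripts to look and compute and a tool call to move; the robot and the scene stay as the last step left them, time stands still between calls to the robot, and variables do not carry over. Pictures are saved under pics/ and viewed, at most 10 in all, crops included, and the job is handed in when it is done.

Besides the shell and the picture viewer there is one more tool, called after "Request:" by a JSON object that holds its "method" and its "body". arm_command: Moves the arm, as the interface text tells. Its arguments: {"type":"object","properties":{"deltas":{"type":"array","items":{"type":"array","items":{"type":"number"}}},"grip":{"type":"number"},"squeeze":{"type":"number"}},"required":["deltas"]}

```bash
mkdir -p pics; cat > h.py <<'E'
import numpy as np, cv2
from plant import env, vision, boxes_of, cut_out, spot_point
def ray(cam,px,m=None):
    m=m or vision.camera_model(cam); f=200/np.tan(np.radians(m["fov_y"])/2)
    T=np.array(m["camera_from_world"]); R=T[:3,:3]; c=-R.T@T[:3,3]
    d=R.T@np.array([(px[0]-m["cx"])/f,-(px[1]-m["cy"])/f,-1]); return c,d
def atz(cam,px,z,m=None):
    c,d=ray(cam,px,m); return c+d*(z-c[2])/d[2]
def proj(cam,p,m=None):
    m=m or vision.camera_model(cam); f=200/np.tan(np.radians(m["fov_y"])/2)
    q=np.array(m["camera_from_world"])@np.r_[p,1]; return np.array([m["cx"]-f*q[0]/q[2],m["cy"]+f*q[1]/q[2]])
E
python3 - <<'E'
from h import *
for c in("top","side"):
    im=vision.get_image(c); cv2.imwrite(f"pics/{c}1.png",im[...,::-1])
    m=vision.camera_model(c); print({k:v for k,v in m.items() if k!="camera_from_world"})
    for l,z in(("proud_bolt_top",53),("home_bolt_1_top",26),("spanner_17_ring",11),("spanner_13_ring",11),("spanner_10_ring",11),("housing",0)):
        for r in spot_point(l,c)[:4]: print(c,l,round(r["conf"],2),np.round(r["pixel"]),np.round(atz(c,r["pixel"],z)))
print(env.get_state())
E
```

```text
{'fov_y': 53.448422178854784, 'cx': 325.04935682394904, 'cy': 197.69921282737315}
top proud_bolt_top 0.52 [256. 199.] [578. 116.  53.]
top home_bolt_1_top 0.45 [221. 200.] [579. 210.  26.]
top home_bolt_1_top 0.41 [385. 196.] [ 587. -209.   26.]
top spanner_17_ring 0.65 [428. 232.] [ 496. -317.   11.]
top spanner_17_ring 0.16 [358. 213.] [ 547. -139.   11.]
top spanner_13_ring 0.5 [401. 226.] [ 511. -249.   11.]
top spanner_13_ring 0.4 [256. 200.] [581. 123.  11.]
top spanner_10_ring 0.65 [404. 227.] [ 510. -256.   11.]
top spanner_10_ring 0.46 [356. 216.] [ 538. -134.   11.]
top spanner_10_ring 0.4 [222. 199.] [585. 213.  11.]
top housing 0.91 [239. 222.] [526. 170.   0.]
{'fov_y': 56.100454302610544, 'cx': 318.8998164816525, 'cy': 202.871700662524}
side proud_bolt_top 0.68 [349. 291.] [521. 251.  53.]
side proud_bolt_top 0.58 [324. 244.] [577. 105.  53.]
side home_bolt_1_top 0.64 [314. 284.] [585. 199.  26.]
side spanner_17_ring 0.49 [373. 189.] [ 482. -321.   11.]
side spanner_13_ring 0.76 [365. 198.] [ 503. -245.   11.]
side spanner_13_ring 0.4 [350. 217.] [ 539. -117.   11.]
sid
[... 158 characters left out ...]
'clock': 0.7, 'joint_pos': array([-1.23399016e+00,  2.12886796e-01, -3.44071992e-02,  1.32352413e+00,
        7.52045578e-06,  1.57075794e+00]), 'qd': array([-0.00074154, -0.00165123,  0.00182671, -0.0020469 , -0.00016754,
       -0.0014624 ]), 'joint_efforts': array([-2.05138436e-03, -6.85822821e+01,  4.87279594e+01,  7.96308905e-04,
       -2.12491504e-04,  1.81439367e-05]), 'eef_pos': array([ 165.22987867, -471.87883234,  206.60957964]), 'tool_rot': array([ 9.85850463e-01,  1.67627157e-01,  1.88054756e-06, -1.13746934e-05]), 'contact_force': array([0.17843831, 0.54142801, 1.03512362]), 'moment': array([ 0.01386836, -0.02378013, -0.00100171]), 'grasp_force': 0.0, 'width': 85.4306102706314}
```

View pics/top1.png

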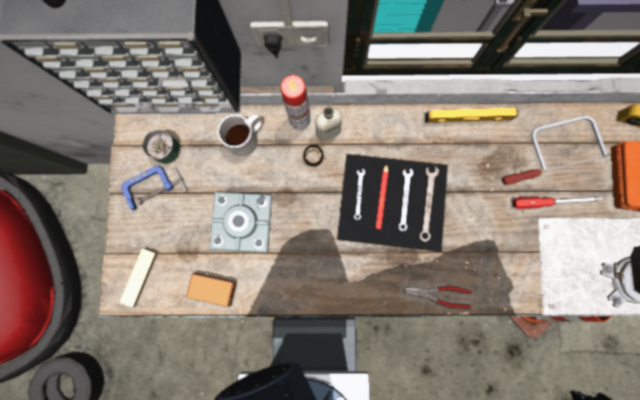

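View pics/side1.png

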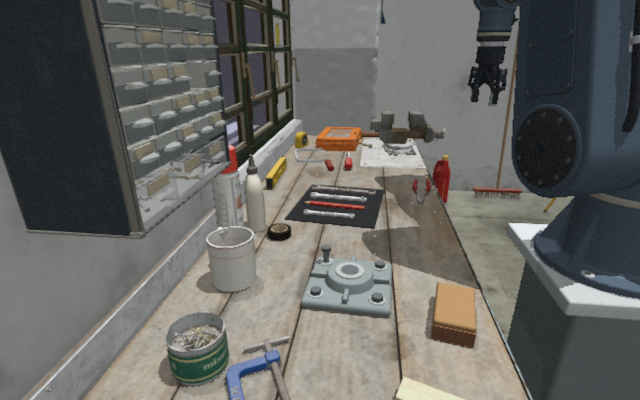

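The proud bolt is the housing's far-right corner: top (256,199), side (325,248). The longest spanner is the rightmost one, with its ring at top (427,236). I'll shut the gripper and fly towards the bolt, staying high.

Request:
{"method": "arm_command", "body": {"deltas": [[0.35, -0.25, 0, 0], [0.7, -0.5, 0, 0], [1, -0.72, 0, 0], [1, -0.72, 0, 0]], "grip": 1}}

```text
clock: 1.1
eef_pos: [237.5, -368.2, 206.9]
tool_rot: [0.986, 0.169, 0.0, -0.0]
contact_force: [-0.5, -1.1, -0.1]
width: 28.1
grasp_force: 0.0
```

Request:
{"method": "arm_command", "body": {"deltas": [[0.35, -0.25, 0, 0], [0.7, -0.5, 0, 0], [1, -0.72, 0, 0]]}}

```text
clock: 1.4
eef_pos: [307.0, -268.8, 206.7]
tool_rot: [0.986, 0.167, 0.0, 0.0]
contact_force: [1.0, -0.1, -0.3]
width: 0.1
grasp_force: 0.0
```

Request:
{"method": "arm_command", "body": {"deltas": [[0.35, -0.25, 0, 0], [0.7, -0.5, 0, 0], [1, -0.72, 0, 0]]}}

```text
clock: 1.7
eef_pos: [377.9, -167.6, 206.8]
tool_rot: [0.986, 0.168, 0.0, 0.0]
contact_force: [0.6, -0.5, -0.5]
width: 0.5
grasp_force: 0.0
```

Request:
{"method": "arm_command", "body": {"deltas": [[0.35, -0.25, 0, 0], [0.7, -0.5, 0, 0], [1, -0.72, 0, 0]]}}

```text
clock: 2.0
eef_pos: [448.7, -66.4, 206.7]
tool_rot: [0.986, 0.168, 0.0, 0.0]
contact_force: [1.3, -1.2, 0.3]
width: 0.4
grasp_force: 0.0
```

Request:
{"method": "arm_command", "body": {"deltas": [[0.35, -0.25, 0, 0], [0.7, -0.5, 0, 0], [1, -0.72, 0, 0], [1, -0.72, 0, 0], [1, -0.72, 0, 0]]}}

```text
clock: 2.5
eef_pos: [518.3, 33.3, 206.2]
tool_rot: [0.986, 0.168, -0.0, 0.0]
contact_force: [0.0, -0.1, 0.5]
width: -0.2
grasp_force: 0.0
```

```bash
python3 - <<'E'
from h import *
s=env.get_state(); print(s["eef_pos"],s["tool_rot"])
m=vision.camera_model("wrist"); im=vision.get_image("wrist"); cv2.imwrite("pics/w1.png",im[...,::-1])
np.save("m1.npy",m,allow_pickle=True)
print(m)
for l,z in(("proud_bolt_top",53),("home_bolt_1_top",26),("housing",0)):
    for r in spot_point(l,"wrist")[:4]: print(l,round(r["conf"],2),np.round(r["pixel"]),np.round(atz("wrist",r["pixel"],z,m)))
E
```

```text
[518.33199994  33.2684569  206.18634701] [ 9.85750661e-01  1.68212572e-01 -3.98225559e-04  7.39233236e-05]
{'fov_y': 68.65914091000995, 'cx': 318.9596048040897, 'cy': 202.69553611775757, 'camera_from_world': array([[ 3.30949507e-01, -9.43648409e-01,  3.21034161e-04,
        -1.38329294e+02],
       [ 9.01894987e-01,  3.16205936e-01, -2.94277487e-01,
        -4.39869859e+02],
       [ 2.77592970e-01,  9.76805283e-02,  9.55719968e-01,
        -5.25828213e+02],
       [ 0.00000000e+00,  0.00000000e+00,  0.00000000e+00,
         1.00000000e+00]])}
proud_bolt_top 0.7 [267. 110.] [573. 111.  53.]
home_bolt_1_top 0.65 [182.  72.] [579. 215.  26.]
housing 0.8 [222. 136.] [522. 165.   0.]
```

View pics/w1.png

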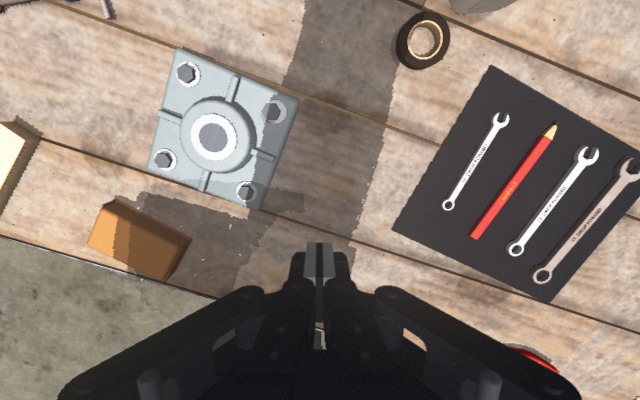

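The wrist view shows the proud bolt at about (272,109), the home bolts at (187,72), (165,158) and (246,191), and the longest spanner's ring at (542,275). I'll go closer to the bolt.

Request:
{"method": "arm_command", "body": {"deltas": [[0.3, -0.22, 0, 0], [0.6, -0.44, 0.2, 0], [0.8, -0.57, 0.5, 0], [0.8, -0.57, 0.6, 0], [0.8, -0.57, 0.6, 0]]}}

```text
clock: 3.2
eef_pos: [573.7, 112.5, 145.2]
tool_rot: [0.986, 0.167, -0.001, 0.0]
contact_force: [-0.5, -0.2, -0.4]
width: -0.0
grasp_force: 0.0
```

```bash
python3 - <<'E'
from h import *
s=env.get_state(); print(s["eef_pos"],s["tool_rot"])
m=vision.camera_model("wrist"); im=vision.get_image("wrist"); cv2.imwrite("pics/w2.png",im[...,::-1])
print(proj("wrist",s["eef_pos"],m),proj("wrist",s["eef_pos"]-[0,0,90],m))
m1=np.load("m1.npy",allow_pickle=True).item()
for l,z in(("proud_bolt_top",53),("home_bolt_1_top",26),("housing",0)):
    for r in spot_point(l,"wrist")[:4]: print(l,round(r["conf"],2),np.round(r["pixel"]),np.round(atz("wrist",r["pixel"],z,m)))
E
```

```text
[573.68721186 112.54258799 145.19942428] [ 9.85876327e-01  1.67468500e-01 -1.46756262e-03  1.27899586e-04]
[322.02824675 239.04061509] [321.03683988 198.17623462]
proud_bolt_top 0.69 [326. 200.] [573. 108.  53.]
proud_bolt_top 0.52 [264. 207.] [547. 160.  53.]
proud_bolt_top 0.28 [537. 236.] [606. -96.  53.]
home_bolt_1_top 0.6 [225. 150.] [581. 214.  26.]
housing 0.74 [262. 209.] [525. 165.  -0.]
```

View pics/w2.png

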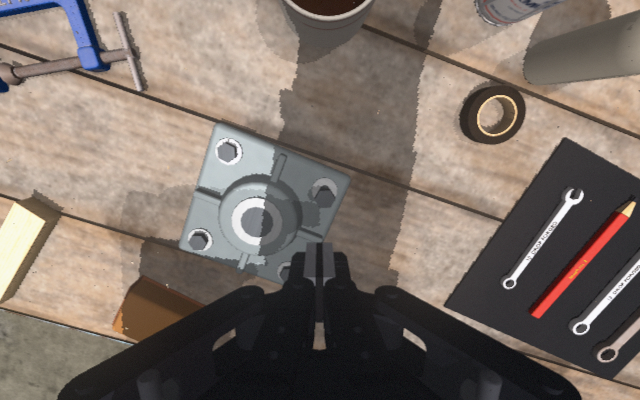

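The bolt sits at about (325,192), just above the fingertips at (320,245). I'll zoom in to find the head's centre.

```bash
python3 - <<'E'
from h import *
a=cv2.imread("pics/w2.png")[150:260,250:380]; b=cv2.imread("pics/w1.png")[50:160,210:340]
c=np.hstack([cv2.convertScaleAbs(cv2.resize(x,None,fx=3,fy=3,interpolation=2),alpha=1.5,beta=20) for x in(a,b)]); cv2.imwrite("pics/c1.png",c)
E
```

```text
(no output)
```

View pics/c1.png

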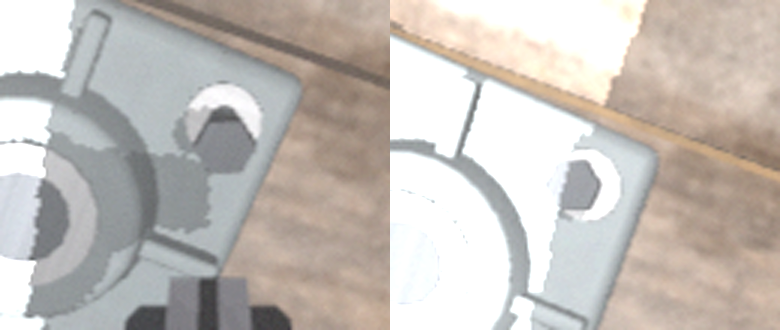

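```bash
python3 - <<'E'
from h import *
m1=np.load("m1.npy",allow_pickle=True).item(); m=vision.camera_model("wrist")
for z in (50,53,56): print(z,atz("wrist",(324.3,198.3),z,m),atz("wrist",(272.7,111.7),z,m1), atz("top",(256,199),z),atz("side",(325,247),z))
print("washer",atz("wrist",(325,191.7),18,m)); 
for px in((228,150),(201,239)): print(atz("wrist",px,26,m))
for px in((187,72),(165,158),(246,191)): print(atz("wrist",px,26,m1))
print("ring",atz("wrist",(542,275),11,m1))
E
```

```text
50 [574.31518576 108.8261861   50.        ] [573.14433382 106.08863237  50.        ] [578.10295323 116.91803604  50.        ] [574.93358942 111.58206464  50.        ]
53 [575.11337199 109.16636436  53.        ] [573.28654528 105.65999947  53.        ] [577.67825026 116.36585389  53.        ] [574.30831321 116.91559105  53.        ]
56 [575.91155823 109.50654261  56.        ] [573.42875674 105.23136657  56.        ] [577.25354729 115.81367175  56.        ] [573.683037   122.24911747  56.        ]
washer [572.83774661 106.90937395  18.        ]
[583.3456186  211.57380869  26.        ]
[481.60744785 215.91531131  26.        ]
[580.72668982 209.55207569  26.        ]
[479.57005982 214.84897064  26.        ]
[472.20725173 113.74829695  26.        ]
ring [ 486.64206472 -306.98196423   11.        ]
```

Request:
{"method": "arm_command", "body": {"deltas": [[0, 0.035, 0.2, 0], [0, 0.035, 0.4, 0], [0, 0.035, 0.58, 0], [0, 0.035, 0.67, 0], [0, 0.035, 0.67, 0]]}}

```text
clock: 3.9
eef_pos: [575.6, 109.6, 79.5]
tool_rot: [0.986, 0.167, -0.0, 0.0]
contact_force: [0.1, 0.5, 0.9]
width: -0.2
grasp_force: 0.0
```

```bash
python3 - <<'E'
from h import *
s=env.get_state(); print(s["eef_pos"],s["tool_rot"])
a=vision.get_image("wrist")[120:280,220:420,::-1]; b=vision.get_image("side")[190:300,270:400,::-1]
cv2.imwrite("pics/c2.png",np.hstack([cv2.convertScaleAbs(cv2.resize(x,(400,400*x.shape[0]//x.shape[1])),alpha=1.5,beta=20)[:320] for x in(a,b)]))
E
```

```text
[575.61193682 109.59189892  79.46955483] [ 9.85896796e-01  1.67354100e-01 -3.34950573e-04  1.85756467e-05]
```

View pics/c2.png

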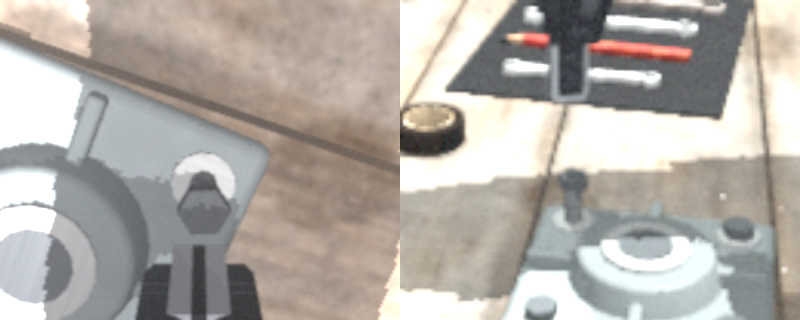

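```bash
python3 - <<'E'
from h import *
p=env.get_state()["eef_pos"]
for c in("wrist","side"): print(c,[proj(c,p-[0,0,d]).round(1) for d in(0,20,25,30,40)])
for z in(50,53,56): print(z,atz("wrist",(322,224),z), atz("side",(325.9,246),z))
E
```

```text
wrist [array([322., 239.]), array([321.7, 227. ]), array([321.6, 224.4]), array([321.6, 221.9]), array([321.5, 217.1])]
side [array([324.2, 232.2]), array([324.3, 241.6]), array([324.3, 243.9]), array([324.3, 246.2]), array([324.3, 250.7])]
50 [574.76724584 108.99458299  50.        ] [573.66115553 107.49370873  50.        ]
53 [575.85205961 109.41002194  53.        ] [573.04669049 112.86197166  53.        ]
56 [576.93687337 109.82546089  56.        ] [572.43222545 118.23023458  56.        ]
```

```bash
python3 - <<'E'
from h import *
b=vision.get_image("side")[170:270,270:390,::-1]; a=vision.get_image("wrist")[200:270,278:362,::-1]
b=cv2.resize(b,None,fx=5,fy=5,interpolation=0); b=cv2.convertScaleAbs(b,alpha=1.6,beta=25)
p=env.get_state()["eef_pos"]
for d in(0,-20): q=(proj("side",p-[0,0,d])-[270,170]+.5)*5; cv2.drawMarker(b,tuple(map(int,q)),(0,255,0) if d==0 else (0,0,255),0,20,1)
cv2.imwrite("pics/c3.png",b)
E
```

```text
(no output)
```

View pics/c3.png

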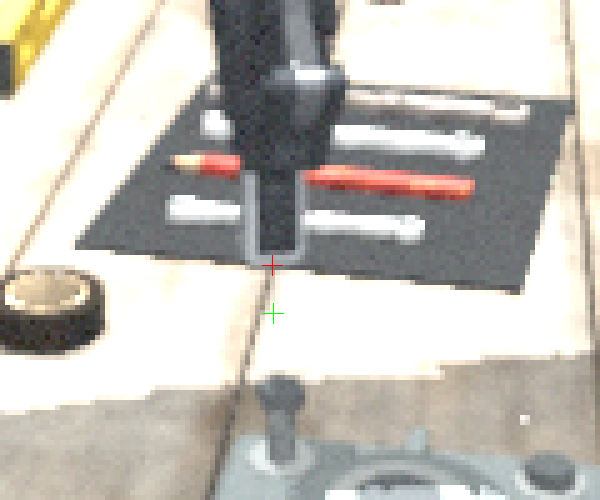

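```bash
python3 - <<'E'
from h import *
from scipy.spatial.transform import Rotation as R
s=env.get_state(); Rm=R.from_quat(s["tool_rot"]).as_matrix()
for x in(-11,0,11): print(x,[proj("wrist",s["eef_pos"]+Rm@[x,0,z]).round(1) for z in(0,-10,-20)])
m=vision.camera_model("wrist");T=m["camera_from_world"];c=-T[:3,:3].T@T[:3,3];print("cam in tool",Rm.T@(c-s["eef_pos"]))
m=vision.camera_model("side");T=m["camera_from_world"];print("side cam",-T[:3,:3].T@T[:3,3])
print(spot_point("proud_bolt_top","wrist")[:2])
E
```

```text
-11 [array([322., 255.]), array([322.1, 262.8]), array([322.3, 271.5])]
0 [array([322., 239.]), array([322.2, 246. ]), array([322.4, 253.9])]
11 [array([322. , 222.4]), array([322.2, 228.6]), array([322.4, 235.6])]
cam in tool [  74.85195511   -1.87940785 -167.01541644]
side cam [501.3409456  739.31793977 403.08864711]
[{'pixel': [320.5, 227.6], 'conf': 0.6}]
```

```bash
python3 - <<'E'
from h import *
b=cv2.imread("pics/side1.png")[50:120,450:530]
b=cv2.resize(b,None,fx=7,fy=7,interpolation=0); b=cv2.convertScaleAbs(b,alpha=1.8,beta=25)
p=np.array([165.2,-471.9,206.6])
for d in(0,-13,-33): q=(proj("side",p-[0,0,d])-[450,50]+.5)*7; print(q/7); cv2.drawMarker(b,tuple(map(int,q)),((0,255,0),(0,0,255),(255,0,0))[[0,-13,-33].index(d)],0,24,1)
cv2.imwrite("pics/c4.png",b)
E
```

```text
[30.96428413 66.19381819]
[31.62842475 61.85088828]
[32.66158564 55.09487119]
```

View pics/c4.png

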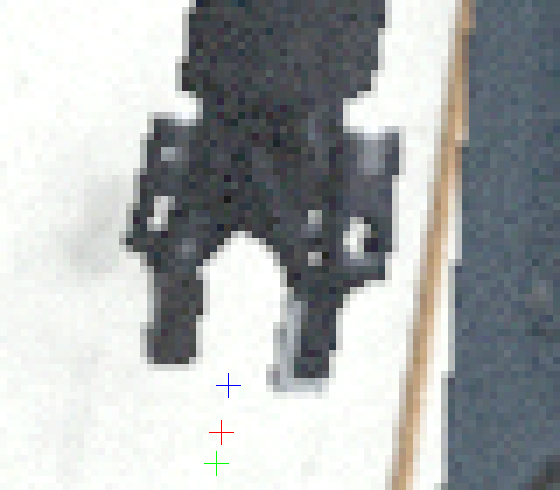

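Both camera views put the visible fingertips about 20 mm behind the reported TCP. The bolt top is at z≈51. I'll lower the TCP to z≈66, so either reading of the fingertips is a sensible pointing height, then hold.

Request:
{"method": "arm_command", "body": {"deltas": [[-0.01, 0, 0.07, 0], [-0.01, 0, 0.13, 0], [-0.01, 0, 0.13, 0], [-0.01, 0, 0.13, 0], [-0.01, 0, 0.13, 0]]}}

```text
clock: 4.65
eef_pos: [575.1, 109.7, 66.7]
tool_rot: [0.986, 0.168, 0.0, -0.0]
contact_force: [1.0, 1.1, -0.1]
width: 0.1
grasp_force: 0.0
```

Request:
{"method": "arm_command", "body": {"deltas": [[0, 0, 0, 0], [0, 0, 0, 0], [0, 0, 0, 0], [0, 0, 0, 0], [0, 0, 0, 0]]}}

```text
clock: 5.15
eef_pos: [575.1, 109.7, 66.6]
tool_rot: [0.986, 0.168, 0.0, 0.0]
contact_force: [-0.7, 0.2, -0.2]
width: 0.2
grasp_force: 0.0
```

Request:
{"method": "arm_command", "body": {"deltas": [[0, 0, 0, 0], [0, 0, 0, 0], [0, 0, 0, 0], [0, 0, 0, 0], [0, 0, 0, 0]]}}

```text
clock: 5.65
eef_pos: [575.1, 109.7, 66.6]
tool_rot: [0.986, 0.168, 0.0, -0.0]
contact_force: [-0.0, 0.5, -0.5]
width: -0.0
grasp_force: 0.0
```

Request:
{"method": "arm_command", "body": {"deltas": [[0, 0, 0, 0], [0, 0, 0, 0], [0, 0, 0, 0], [0, 0, 0, 0], [0, 0, 0, 0]]}}

```text
clock: 6.15
eef_pos: [575.1, 109.7, 66.6]
tool_rot: [0.986, 0.168, -0.0, 0.0]
contact_force: [1.0, -0.2, -0.2]
width: 0.1
grasp_force: 0.0
```

Request:
{"method": "arm_command", "body": {"deltas": [[0, 0, 0, 0], [0, 0, 0, 0], [0, 0, 0, 0], [0, 0, 0, 0], [0, 0, 0, 0]]}}

```text
clock: 6.65
eef_pos: [575.1, 109.7, 66.6]
tool_rot: [0.986, 0.168, 0.0, 0.0]
contact_force: [0.1, 0.3, 0.5]
width: -0.3
grasp_force: 0.0
```

Request:
{"method": "arm_command", "body": {"deltas": [[0, 0, -0.3, 0], [0, 0, -0.6, 0], [0, 0, -0.9, 0], [0, 0, -0.9, 0]]}}

```text
clock: 7.05
eef_pos: [577.0, 110.1, 160.6]
tool_rot: [0.986, 0.168, 0.003, -0.0]
contact_force: [0.7, 0.0, 0.9]
width: -0.2
grasp_force: 0.0
```

Request:
{"method": "arm_command", "body": {"deltas": [[-0.19, 0.3, 0, 0], [-0.38, 0.6, 0, 0], [-0.56, 0.92, 0, 0]]}}

```text
clock: 7.35
eef_pos: [551.9, 3.5, 156.1]
tool_rot: [0.986, 0.168, -0.0, -0.0]
contact_force: [1.2, 0.5, 1.0]
width: 0.0
grasp_force: 0.0
```

Request:
{"method": "arm_command", "body": {"deltas": [[-0.19, 0.3, 0, 0], [-0.38, 0.6, 0, 0], [-0.56, 0.92, 0, 0]]}}

```text
clock: 7.65
eef_pos: [529.4, -102.2, 156.1]
tool_rot: [0.986, 0.168, -0.0, -0.0]
contact_force: [0.6, 1.1, 0.2]
width: -0.2
grasp_force: 0.0
```

Request:
{"method": "arm_command", "body": {"deltas": [[-0.19, 0.3, 0, 0], [-0.38, 0.6, 0, 0], [-0.56, 0.92, 0, 0], [-0.56, 0.92, 0, 0], [-0.56, 0.92, 0, 0]]}}

```text
clock: 8.15
eef_pos: [507.3, -206.8, 156.1]
tool_rot: [0.986, 0.167, -0.0, -0.0]
contact_force: [0.1, 0.6, 0.4]
width: 0.0
grasp_force: 0.0
```

```bash
python3 - <<'E'
from h import *
s=env.get_state(); print(s["eef_pos"],s["tool_rot"])
m=vision.camera_model("wrist"); im=vision.get_image("wrist"); cv2.imwrite("pics/w3.png",im[...,::-1])
np.save("m3.npy",m,allow_pickle=True)
for l in("spanner_17_ring","spanner_13_ring","spanner_10_ring"):
    for r in spot_point(l,"wrist")[:3]: print(l,round(r["conf"],2),np.round(r["pixel"]),np.round(atz("wrist",r["pixel"],11,m)))
E
```

```text
[ 507.30472106 -206.7825792   156.05258526] [ 9.85994189e-01  1.66779297e-01 -2.54475653e-04 -2.46812254e-04]
spanner_17_ring 0.98 [397. 228.] [ 488. -306.   11.]
spanner_13_ring 0.95 [359. 199.] [ 505. -252.   11.]
spanner_10_ring 0.97 [266. 138.] [ 536. -136.   11.]
spanner_10_ring 0.44 [395. 228.] [ 486. -304.   11.]
```

View pics/w3.png

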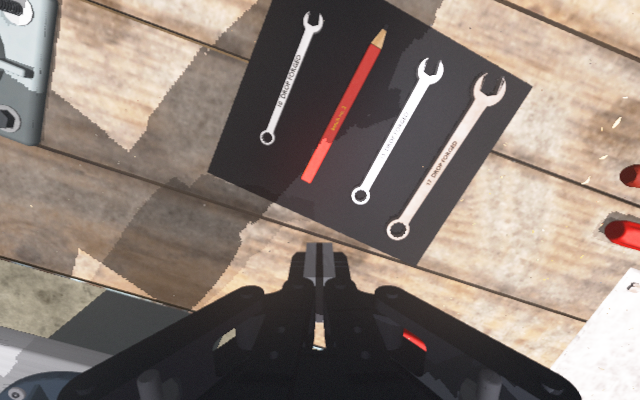

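The longest spanner is the rightmost, "17 drop forged", with its ring at (398,229), which is about (488,-307). I'll move above it and keep high.

Request:
{"method": "arm_command", "body": {"deltas": [[-0.18, 0.3, 0, 0], [-0.36, 0.6, 0, 0], [-0.52, 0.88, 0, 0], [-0.52, 0.88, 0.3, 0], [-0.52, 0.88, 0.5, 0]]}}

```text
clock: 8.85
eef_pos: [487.7, -306.6, 105.3]
tool_rot: [0.986, 0.167, -0.0, -0.0]
contact_force: [0.3, 0.6, -0.5]
width: -0.2
grasp_force: 0.0
```

```bash
python3 - <<'E'
from h import *
s=env.get_state(); print(s["eef_pos"])
m=vision.camera_model("wrist"); im=vision.get_image("wrist"); cv2.imwrite("pics/w4.png",cv2.resize(im[130:290,220:460,::-1],None,fx=3,fy=3))
print(proj("wrist",np.r_[s["eef_pos"][:2],11],m))
for r in spot_point("spanner_17_ring","wrist")[:3]: print(round(r["conf"],2),np.round(r["pixel"],1),np.round(atz("wrist",r["pixel"],11,m),1))
for r in cut_out("spanner_17","wrist")[:1]: print(r["conf"],r["bbox"])
E
```

```text
[ 487.66800655 -306.61290271  105.30637384]
[320.98905517 197.14238363]
0.66 [320.3 199.4] [ 485.4 -306.7   11. ]
0.9 [308.8, 1.7, 442.9, 210.4]
```

View pics/w4.png

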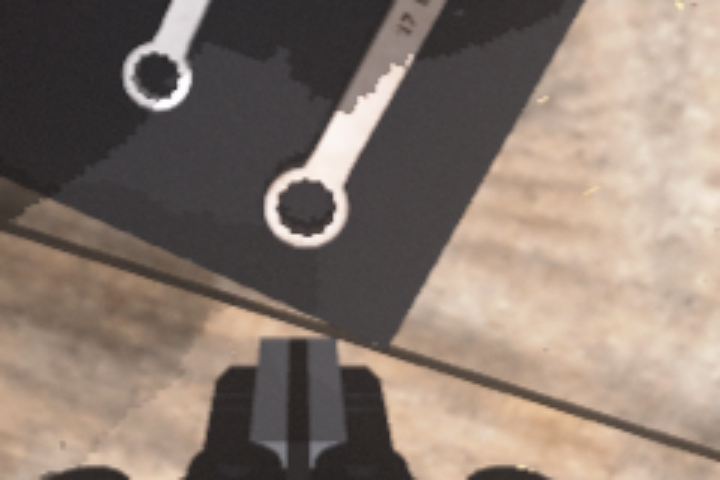

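Ring centre is at (322,199), within 2 mm of directly below the tool. I'll descend with that small correction and hold.

Request:
{"method": "arm_command", "body": {"deltas": [[-0.015, 0.01, 0.2, 0], [-0.015, 0.01, 0.4, 0], [-0.015, 0.01, 0.6, 0], [-0.015, 0.01, 0.73, 0], [-0.015, 0.01, 0.78, 0]]}}

```text
clock: 9.5
eef_pos: [486.8, -307.6, 28.4]
tool_rot: [0.986, 0.168, -0.0, -0.0]
contact_force: [-0.6, 1.1, 0.5]
width: -0.1
grasp_force: 0.0
```

Request:
{"method": "arm_command", "body": {"deltas": [[0, 0, 0, 0], [0, 0, 0, 0], [0, 0, 0, 0], [0, 0, 0, 0], [0, 0, 0, 0]]}}

```text
clock: 10.0
eef_pos: [486.8, -308.1, 29.0]
tool_rot: [0.986, 0.168, 0.0, 0.0]
contact_force: [-0.2, -0.0, 0.5]
width: 0.1
grasp_force: 0.0
```

Request:
{"method": "arm_command", "body": {"deltas": [[0, 0, 0, 0], [0, 0, 0, 0], [0, 0, 0, 0], [0, 0, 0, 0], [0, 0, 0, 0]]}}

```text
clock: 10.5
eef_pos: [486.6, -308.0, 28.6]
tool_rot: [0.986, 0.168, -0.0, -0.0]
contact_force: [0.0, -0.4, 0.1]
width: -0.2
grasp_force: 0.0
```

Request:
{"method": "arm_command", "body": {"deltas": [[0, 0, 0, 0], [0, 0, 0, 0], [0, 0, 0, 0], [0, 0, 0, 0], [0, 0, 0, 0]]}}

```text
clock: 11.0
eef_pos: [486.6, -308.0, 28.6]
tool_rot: [0.986, 0.168, 0.0, 0.0]
contact_force: [-0.5, 0.5, -0.0]
width: -0.3
grasp_force: 0.0
```

Request:
{"method": "arm_command", "body": {"deltas": [[0, 0, 0, 0], [0, 0, 0, 0], [0, 0, 0, 0], [0, 0, 0, 0], [0, 0, 0, 0]]}}

```text
clock: 11.5
eef_pos: [486.6, -308.0, 28.6]
tool_rot: [0.986, 0.168, 0.0, 0.0]
contact_force: [0.6, -0.1, -0.4]
width: -0.2
grasp_force: 0.0
```

```bash
python3 - <<'E'
from h import *
p=env.get_state()["eef_pos"]; m=vision.camera_model("wrist"); vision.get_image("wrist")
print(p,proj("wrist",np.r_[p[:2],11],m))
for r in spot_point("spanner_17_ring","wrist")[:2]: print(r["conf"],r["pixel"],atz("wrist",r["pixel"],11,m))
E
```

```text
[ 486.62308252 -307.97496774   28.62833975] [321.7465428 228.3158608]
0.59 [318.4, 229.4] [ 485.12893808 -306.09435766   11.        ]
```

Steady above the ring, within about 2 mm, so I'm handing in.

```bash
python3 -c "
from plant import env
print(env.hand_in())"
```

```text
the job is handed in; nothing more can be done
None
```

I pointed at the proud bolt (the housing corner farthest from the robot, on the mat side) for about 2.3 s, then at the longest spanner's ring, and handed in while still pointing there at about 12 s, with no sign of contact; the reported fingertip point was about 16–18 mm above each spot, but the cameras showed the visible tips some 20 mm higher, so I set the height between the two readings.

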